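# Cure a coated cup in the UV curing box

### The arm

A 6-joint arm with a two-finger parallel gripper is mounted at the origin on a cart in front of the work surface, level with it; the furniture and walls round the work are solid. World frame = base frame: x ahead of the robot, y to its left, z up, the work surface at z = 0. Lengths are in mm, angles in rad, forces in N, time in s.
With the tool pointing down it reaches from about 300 to 775 mm from the base axis. Payload 14.6 kg.
Tool frame: the origin (TCP) lies between the finger pads; the fingertips stand manip.nose_length ahead of it and the grasp point (between the pads) lies 11 mm behind it (manip.nose_length is the distance from the TCP to the fingertips, in mm); z points along the fingers, y is the line along which they close (so a half turn about z gives the same grasp; the last joint's range is limited). The gripper opens to 94 mm and grips with 3 to 60 N. Pads are 16 mm wide; open, the fingers measure 119 mm over their backs; the gripper's body (75 mm by 177 mm) begins 78 mm behind the grasp point.
Start: joints at [1.034, 0.3, 1.521, -0, 1.321, -0.067], TCP at [248.985, 490.404, 213.446] pointing down, gripper open.
Joint ranges: [-3.03, 3.03], [-0.79, 2.21], [0.23, 2.52], [-1.04, 4.18], [0, 3.07], [-2.55, 2.55]. Speed limits (rad/s): [2.22, 2.22, 2.57, 3.14, 3.14, 3.14].

### API

Orientations are given as [roll, pitch, yaw] about the fixed x, y, z axes, in that order (R = Rz(yaw) Ry(pitch) Rx(roll)).
In Python, from cell import manip, cams, job gives the robot as it stands.
- The arm moves only by the tool jog_arm, never from a script. Its argument "commands" is a list of rows, each an object of numbers: "dx", "dy", "dz": the shift along the tool's x, y, z each as a share of 40 mm, from -1 to 1; "ax", "ay", "az": the turn, a rotation vector about the tool's x, y, z each as a share of 10 degrees, from -1 to 1; "gripper": the closure, from 0 (fully open) to 1 (shut). A call has 1 to 10 rows; each row shifts and turns the commanded pose from where the row before left it, along the tool's axes as they then stand; what a row does not reach is not made up. A row lasts 1/8 s, in which the tool goes at most 62.5 mm and 10.7 degrees, less where a joint would pass 70% of its speed; a pose out of reach is approached as far as the arm can. A call with a number of a shift or a turn outside -1 to 1 is refused whole. A call with a gripper value outside its range is refused whole. The fingers move at their own pace and stop on an object; "squeeze" is the grip in N (left out, the last holds). Time passes only in rows, so rows that do not move let the fingers close. It gives the time, the measured TCP pose, the force, the opening and the grip force at its end, in the units of the state.
- manip.read_state(): the state, without advancing time (a new reading comes with each control period).
- cams.camera(name): name is "scene" or "top"; returns a dict with "image" (384x512x3 uint8, red, green, blue), "fx", "fy", "cx", "cy" (pixels), "dist_coeffs" ([k1, k2, p1, p2, k3] as OpenCV has them; the pictures are not rectified), "world_to_cam" (4x4, takes a point from world to camera coordinates). Camera axes: x right, y down, z forward; pixel columns grow to the right and rows downward; lengths in mm; the calibration is good to about 2 mm. A picture is of the moment at which its call begins. There is no depth.
- job.sign_off(): hands the job in; it is judged then, once.
The state is a dict: "clock": time; "joints": joint angles; "qd": joint speeds; "effort": joint torques, N m; "eef_pos": TCP position; "eef_rot": TCP orientation; "wrist_force": force on the tool from outside, world axes, zero at the start; "moment": the same for the moment, N m; "finger_gap": finger opening in mm; "finger_force": force on a finger pad.
Only numpy, scipy, OpenCV 4.12 (cv2) and the standard library are available. Lean on these libraries where they do the work, as an engineer would, in place of code of your own. Each camera call takes 0.05 s, during which the arm holds its last target. There are 200 camera calls.

### The job

The inside of the little black cup has just been coated: set it down upright and centred on the round platform in the grey curing box, keeping it upright on the way, and shut the amber-windowed lid fully. Then turn the exposure dial until its white pointer lines up with the red index mark, and only then press the green start button all the way in and let go. Leave the other things on the bench where they are.

Things in the scene. Friction and masses are not known exactly. Their poses are not given: they have to be found in the camera images.
- black_cup: small black cup open at the top, 55 mm across the rim, 35 mm tall, 60 g; origin at the centre of its underside, z up along its axis; it stands on the bench left of the curing box
- curing_box: fixed grey curing box, 170 mm deep (x) by 290 wide (y); origin at the centre of its underside, x away from the robot, y left. Left 110 mm (y +35 to +145): low control desk, top 65 mm high, dial behind, green button in front. Right (y -145 to +35): open-topped chamber, rim 101 mm high, walls 6 mm, inside 158 by 168 mm, lid hinged along the far rim
- platform (a point): centre of the top face of the round dark platform in the chamber (90 mm across, top 46 mm above the bench and 55 mm below the rim, 10 mm in front of the middle of the chamber); the cup belongs here
- lid (a joint): lid angle, rad: 0 shut, 1.3 to 1.45 standing open (start). A stiff hinge keeps it where it is left. Black frame with amber window, 170 mm from hinge to front edge, 180 wide, 8 thick. Shuts by pushing its outer face (the far face while it stands open) toward the robot and down, 2 to 5 N near the front edge
- lid_edge (a point): middle of the lid's free (front) edge on the outer face
- lid_hinge (a point): middle of the hinge line at the outer face of the lid
- dial (a joint): dial angle, rad, grows clockwise seen from above, range 0 to 4.7; starts low, the mark lies 0.7 to 2.2 rad further clockwise. Stiff enough to stay where it is left (0.06 N m)
- dial_grip (a point): on the dial's vertical axis, 26 mm above the desk, inside the grey grip bar: 56 mm long, 14 thick, from 9 to 35 mm above the desk, on a black disc of 74 mm diameter whose top is 9 mm above the desk. Bar and this turning frame's x axis point along the white pointer. The chamber's side wall is 55 mm from the axis and 36 mm higher than the desk
- dial_pointer (a point): tip of the dial's white pointer, at the rim of the black disc, 38 mm from the axis
- index_plate: round aluminium scale plate, 100 mm across, 2 mm thick, fixed to the desk under the dial; origin on the dial's axis at the desk top; its x axis points to the red mark
- index_mark (a point): inner end of the red index mark on the scale plate, 38 mm from the dial's axis: the pointer tip must come to it
- start (a joint): travel of the green start button, m: 0 out, 0.006 fully in; springs back; about 5 N to push fully in
- start_top (a point): centre of the top of the green start button (26 mm across)
- jar_lid: bystander: grey jar lid, 87 mm across, 12 mm tall; origin under its centre
- small_jar: bystander: small jar with a green cap, 46 mm across, 106 mm tall; origin under its centre
- pliers: bystander: pliers, 190 by 54 by 14 mm; origin under their centre
- box_screws: bystander: small grey carton 70 by 45 by 30 mm; origin under its centre

How it is judged (in metres and radians):
On the way, in this order (a step that is already met when the one before it is completed fails the run):
1. the cup stands upright on the platform, let go (horizontal distance between black_cup and platform below 0.022 m and z of black_cup in the frame of platform below 0.006 m and angle between black_cup's own z axis and vertical below 0.12 rad and linear speed of black_cup below 0.02 m/s and contact force between the fingers and black_cup below 0.1 N), for 0.2 s.
2. the lid is shut (value of joint lid below 0.04 rad), for 0.2 s.
3. the dial's pointer rests at the red mark (horizontal distance between dial_pointer and index_mark below 0.005 m and velocity of joint dial between -0.05 and 0.05 rad/s), for 0.3 s.
4. the start button is pressed in (value of joint start above 0.0045 m), for 0.05 s.
At the end, for the whole second after the job is handed in: The cup stands upright (0.12 rad), let go, its axis within 22 mm of the platform centre; the lid is shut (below 0.04 rad); the pointer tip rests within 5 mm (about 7.5 degrees) of the red mark; the start button was pressed past 4.5 mm and is out again (all of step 1 and all of step 3 and value of joint lid below 0.04 rad and value of joint start below 0.002 m); the robot touches nothing.
It fails at once if the cup is dropped instead of set down (z of black_cup in the frame of platform above 0.02 m and linear speed of black_cup above 0.35 m/s and contact force between the fingers and black_cup below 0.05 N).
It fails at once if the cup is tipped more than about 30 degrees (angle between black_cup's own z axis and vertical above 0.52 rad).
It fails at once if the start button is pressed while the lid is open (value of joint start above 0.0045 m and value of joint lid above 0.06 rad).
It fails at once if the start button is pressed while the pointer is off the mark (value of joint start above 0.0045 m and horizontal distance between dial_pointer and index_mark above 0.007 m).
It fails at once if another thing on the bench is moved more than 30 mm (distance of any of jar_lid, small_jar, pliers, box_screws from where it was at the start of the episode above 0.03 m).
It also fails if it takes over 72 s, if anything falls off the work surface, if the arm or the gripper's body presses on something with over 40 N, if the wrist force passes 120 N, or if a joint passes its speed limit or range.

## Working session

There is one attempt and no reset: what is moved stays moved. The work goes in short steps, Python scripts to look and compute and a tool call to move; the robot and the scene stay as the last step left them, time stands still between calls to the robot, and variables do not carry over. Pictures are saved under pics/ and viewed, at most 10 in all, crops included, and the job is handed in when it is done.

Besides the shell and the picture viewer there is one more tool, called by a JSON object that holds its "op" and its "data", one argument or row to a line. jog_arm: Moves the arm, as the interface text tells. Shift numbers are shares of 40 mm and turn numbers shares of 10 degrees, none past 1 either way. Its arguments: {"type":"object","properties":{"commands":{"type":"array"},"squeeze":{"type":"number"}},"required":["commands"]}

```bash
ls; mkdir -p pics; python3 - <<'E'
from cell import manip,cams
import cv2,numpy as np
s=manip.read_state();print(s, manip.nose_length)
for n in("scene","top"):
    c=cams.camera(n);cv2.imwrite(f"pics/{n}0.png",cv2.resize(c["image"][:,:,::-1],None,fx=1.5,fy=1.5,interpolation=cv2.INTER_CUBIC))
    print(n,{k:(np.round(v,4).tolist() if k!='image' else 0) for k,v in c.items()})
E
```

```text
pics
{'clock': 0.0, 'joints': array([ 1.03441323e+00,  3.00490682e-01,  1.52158004e+00, -1.66334297e-05,
        1.32067649e+00, -6.65976889e-02]), 'qd': array([-0.00048401, -0.0012387 , -0.00137474, -0.00091448, -0.00102336,
        0.00105109]), 'effort': array([ 6.73839859e-04, -5.31803262e+01, -3.52740777e+01,  7.08383415e-02,
        2.43534520e-02, -1.26562209e-04]), 'eef_pos': array([248.86058955, 490.19987755, 212.87601681]), 'eef_rot': array([-3.14043958e+00, -6.07587556e-05,  2.67181133e+00]), 'wrist_force': array([-1.09509635, -0.27231546,  0.48773556]), 'moment': array([ 0.01368084, -0.03406983, -0.04133103]), 'finger_force': 0.0, 'finger_gap': 93.89112558600554} 8.0
scene {'image': 0, 'fx': 416.7553, 'fy': 416.7553, 'cx': 256.3331, 'cy': 196.7609, 'dist_coeffs': [-0.0536, 0.0, 0.0, 0.0, 0.0], 'world_to_cam': [[-0.7128, -0.7013, -0.0009, 615.4598], [-0.3732, 0.3804, -0.8462, 132.9094], [0.5938, -0.6029, -0.5329, 991.3958], [0.0, 0.0, 0.0, 1.0]]}
top {'image': 0, 'fx': 409.0493, 'fy': 409.0493, 'cx': 257.4078, 'cy': 190.7786, 'dist_coeffs': [-0.0101, 0.0, 0.0, 0.0, 0.0], 'world_to_cam': [[0.004, -0.9995, 0.0325, 343.0171], [-0.9935, -0.0077, -0.1132, 522.4467], [0.1134, -0.0318, -0.993, 947.9586], [0.0, 0.0, 0.0, 1.0]]}
```

View pics/scene0.png

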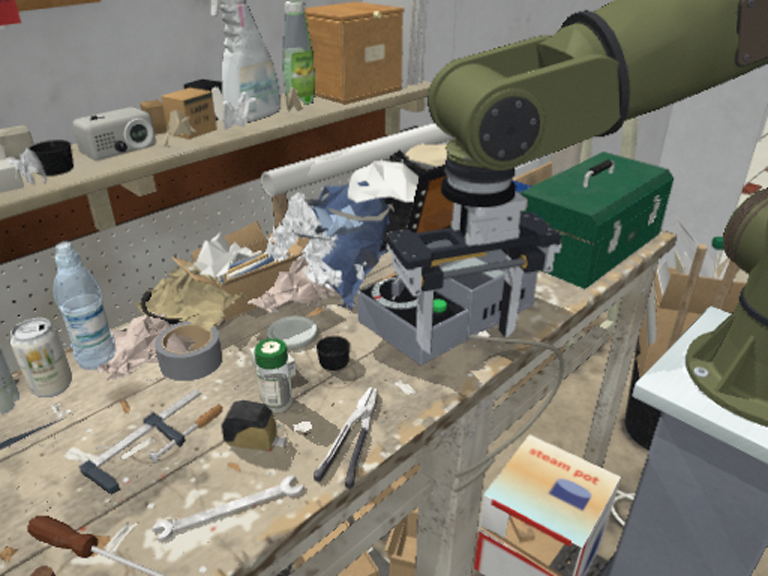

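View pics/top0.png

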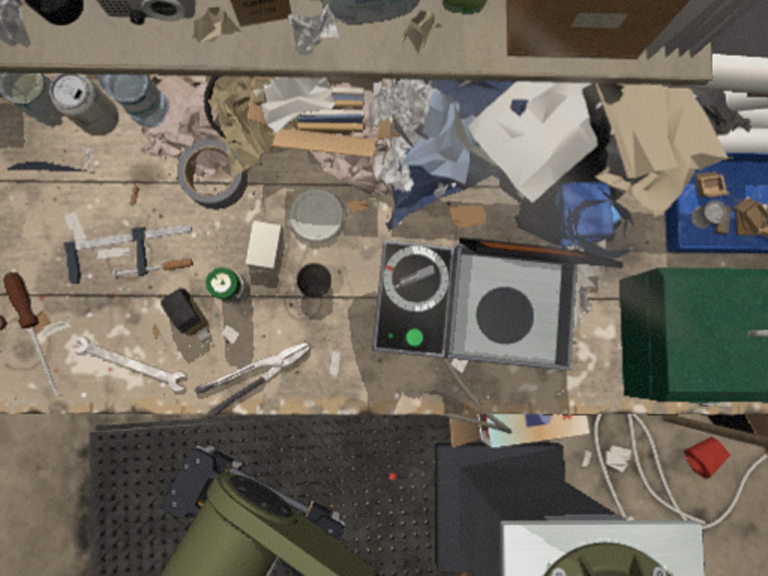

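The top view (1.5x) shows the cup at about (314,280), box from (375,242) to (575,367), platform at (505,315), dial at (417,278), button at (414,337). I'll zoom on the dial and cup.

```bash
cat > h.py <<'E'
from cell import manip,cams
import cv2,numpy as np
def K(c): return np.array([[c['fx'],0,c['cx']],[0,c['fy'],c['cy']],[0,0,1.]])
def p2w(c,uv,z):
    "pixel(s) -> world at height z"
    n=cv2.undistortPoints(np.array(uv,float).reshape(-1,1,2),K(c),np.array(c['dist_coeffs'])).reshape(-1,2)
    M=np.array(c['world_to_cam']);R,t=M[:3,:3],M[:3,3];o=-R.T@t
    d=np.c_[n,np.ones(len(n))]@R
    return o+d*((z-o[2])/d[:,2])[:,None]
def w2p(c,X):
    M=np.array(c['world_to_cam'])
    return cv2.projectPoints(np.array(X,float).reshape(-1,3),cv2.Rodrigues(M[:3,:3])[0],M[:3,3],K(c),np.array(c['dist_coeffs']))[0].reshape(-1,2)
def crop(c,x0,y0,x1,y1,f,name):
    cv2.imwrite(f"pics/{name}.png",cv2.resize(c["image"][y0:y1,x0:x1,::-1],None,fx=f,fy=f,interpolation=cv2.INTER_CUBIC))
E
python3 - <<'E'
from h import *
c=cams.camera("top");crop(c,190,150,410,250,3.6,"crop1")
np.save("top0.npy",c["image"])
E
```

```text
(no output)
```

View pics/crop1.png

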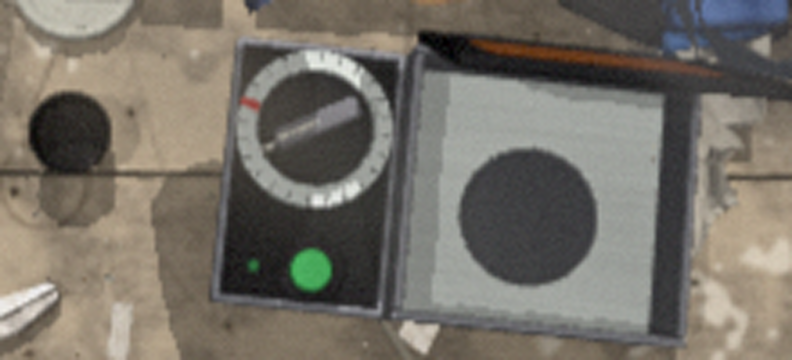

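The crop shows the cup rim centred at (70,132), platform at (528,217), dial disc at (314,129), red mark's inner end at (258,106), white pointer tip at (267,149), green button at (311,270).

```bash
python3 - <<'E'
from h import *
c=cams.camera("top")
im=c["image"].astype(int)
P=lambda u,v:(189.5+(u+.5)/3.6,149.5+(v+.5)/3.6)
for n,u,v,z in [("cup rim",70,132,35),("cupL",29,132,35),("cupR",111,132,35),("plat",528,217,46),("dial",314,129,74),("plate",314,129,67),("plateL",235,130,67),("plateR",393,130,67),("mark",258,106,67),("mark out",241,101,67),("ptr",267,149,74),("barA",275,146,100),("barB",357,104,100),("btn",311,270,72),("deskFL",238,40,65),("deskNL",213,300,65),("chNR",684,342,101),("chFR",695,98,101),("chNL",388,318,101),("lidL",420,34,200),("lidR",770,88,200)]:
    print(n,np.round(p2w(c,P(u,v),z)[0],1))
g=(im[...,1]-np.maximum(im[...,0],im[...,2])>40).astype(np.uint8)
for i in cv2.connectedComponentsWithStats(g)[2:]:
    pass
_,_,st,ce=cv2.connectedComponentsWithStats(g)
for s,q in zip(st,ce):
    if 30<s[4]<2000: print("green",s[4],q,p2w(c,q,72)[0].round(1))
d=(im.max(2)<75).astype(np.uint8)
_,_,st,ce=cv2.connectedComponentsWithStats(d)
for s,q in zip(st,ce):
    if s[4]>200 and 180<q[0]<420 and 140<q[1]<260: print("dark",s,q.round(2),p2w(c,q,46)[0].round(1),p2w(c,q,35)[0].round(1))
E
```

```text
cup rim [528.9 459.8  35. ]
cupL [528.6 486.4  35. ]
cupR [529.1 433.1  35. ]
plat [474.5 163.   46. ]
dial [527.1 303.7  74. ]
plate [528.  303.2  67. ]
plateL [527.  353.2  67. ]
plateR [527.8 253.   67. ]
mark [542.4 338.7  67. ]
mark out [545.5 349.4  67. ]
ptr [514.3 333.2  74. ]
barA [513.2 329.6 100. ]
barB [539.5 279.4 100. ]
btn [438.9 305.6  72. ]
deskFL [585.1 351.5  65. ]
deskNL [420.2 366.3  65. ]
chNR [395.6  81.7 101. ]
chFR [544.9  70.4 101. ]
chNL [409.4 261.4 101. ]
lidL [563.9 255.6 200. ]
lidR [535.8  62.6 200. ]
green 138 [147.32608696 187.89130435] [519.6 594.6  72. ]
green 106 [276.         224.60377358] [439.  305.6  72. ]
dark [     0      0    512    384 145095] [251.52 176.15] [552.1 360.6  46. ] [553.8 360.5  35. ]
dark [343 130  34  33 572] [360.94 147.03] [624.3 101.4  46. ] [626.8  98.2  35. ]
dark [ 306  158  114   86 1432] [365.75 182.98] [538.3  92.2  46. ] [539.8  88.8  35. ]
dark [262 170  31  31 563] [277.62 185.44] [530.8 299.7  46. ] [532.2 298.8  35. ]
dark [198 176  22  23 420] [208.77 187.14] [525.5 459.5  46. ] [526.9 460.5  35. ]
dark [ 251  192   47   44 1208] [273.66 217.29] [456.6 309.   46. ] [457.2 308.2  35. ]
dark [ 318  192   37   37 1067] [336.24 209.97] [474.4 163.2  46. ] [475.2 160.7  35. ]
```

{"op": "jog_arm", "data": {
  "commands": [
    {"az":-0.75,"gripper":0.2},
    {"az":-0.75,"gripper":0.2},
    {"az":-0.73,"gripper":0.2},
    {"dx":-0.9},
    {"dx":-0.9},
    {"dx":-0.9},
    {"dx":-0.9,"dz":0.5},
    {"dx":-0.9,"dz":0.5},
    {"dx":-0.9,"dz":0.5}
  ]
}}

```text
schema error: expected keys dx, dy, dz, ax, ay, az, gripper
```

```bash
cat > d.py <<'E'
import sys
from h import *
from scipy.spatial.transform import Rotation as Ro
s=manip.read_state();R=Ro.from_euler('xyz',s['eef_rot']).as_matrix()
print(round(s['clock'],2),s['eef_pos'].round(1),s['eef_rot'].round(4),'gap',round(s['finger_gap'],1),'ff',round(s['finger_force'],1),'F',s['wrist_force'].round(1),'q',s['joints'].round(2))
a=[float(x) for x in sys.argv[1:]]
if len(a)>=3: print('units',(R.T@(np.array(a[:3])-s['eef_pos'])/40).round(3))
E
python3 d.py 529 460 100
python3 - <<'E'
from h import *
c=cams.camera("top")
for n,uv,z in[("jarlid",(211,143),12),("jarlid near",(211,162),12),("jarcap",(147.3,187.9),106),("cartonNR",(183,179),30),("cartonNL",(167,178),30)]: print(n,p2w(c,uv,z)[0].round(0))
E
```

```text
0.2 [248.9 490.3 213.1] [-3.141  -0.      2.6718] gap 94.2 ff 0.0 F [-0.1 -1.1  0.5] q [ 1.03  0.3   1.52 -0.    1.32 -0.07]
units [-6.586  2.496  2.826]
jarlid [638. 459.  12.]
jarlid near [591. 458.  12.]
jarcap [516. 587. 106.]
cartonNR [546. 522.  30.]
cartonNL [548. 559.  30.]
```

{"op": "jog_arm", "data": {
  "commands": [
    {"dx":0,"dy":0,"dz":0,"ax":0,"ay":0,"az":-0.75,"gripper":0.22},
    {"dx":0,"dy":0,"dz":0,"ax":0,"ay":0,"az":-0.75,"gripper":0.22},
    {"dx":0,"dy":0,"dz":0,"ax":0,"ay":0,"az":-0.73,"gripper":0.22},
    {"dx":-0.9,"dy":0,"dz":0,"ax":0,"ay":0,"az":0,"gripper":0.22},
    {"dx":-0.9,"dy":0,"dz":0,"ax":0,"ay":0,"az":0,"gripper":0.22},
    {"dx":-0.9,"dy":0,"dz":0,"ax":0,"ay":0,"az":0,"gripper":0.22},
    {"dx":-0.9,"dy":0,"dz":0.5,"ax":0,"ay":0,"az":0,"gripper":0.22},
    {"dx":-0.9,"dy":0,"dz":0.5,"ax":0,"ay":0,"az":0,"gripper":0.22},
    {"dx":-0.9,"dy":0,"dz":0.5,"ax":0,"ay":0,"az":0,"gripper":0.22},
    {"dx":-0.8,"dy":-0.1,"dz":0.3,"ax":0,"ay":0,"az":0,"gripper":0.22}
  ]
}}

```text
clock: 1.5
eef_pos: [496.8, 466.0, 139.9]
eef_rot: [-3.141, -0.001, 3.061]
wrist_force: [0.0, 1.3, 0.2]
finger_gap: 73.0
finger_force: 0.0
```

```bash
python3 d.py 529 460 14
```

```text
1.5 [496.8 466.  139.9] [-3.1405e+00 -1.1000e-03  3.0610e+00] gap 73.0 ff 0.0 F [0.  1.3 0.2] q [ 0.7   0.66  1.18  0.    1.31 -0.79]
units [-0.819 -0.082  3.147]
```

{"op": "jog_arm", "data": {
  "commands": [
    {"dx":-0.6,"dy":-0.08,"dz":0.6,"ax":0,"ay":0,"az":0,"gripper":0.22},
    {"dx":0,"dy":0,"dz":0,"ax":0,"ay":0,"az":0,"gripper":0.22},
    {"dx":0,"dy":0,"dz":0,"ax":0,"ay":0,"az":0,"gripper":0.22}
  ]
}}

```text
clock: 1.88
eef_pos: [519.0, 461.8, 118.1]
eef_rot: [3.141, 0.0, 3.061]
wrist_force: [0.4, 0.3, -0.2]
finger_gap: 73.3
finger_force: 0.0
```

```bash
python3 d.py 529 460 14; python3 - <<'E'
from h import *
c=cams.camera("scene");u=w2p(c,[529,460,20])[0].astype(int);print(u,w2p(c,[529,460,35]))
crop(c,u[0]-70,u[1]-60,u[0]+70,u[1]+40,4,"cup1")
E
```

```text
1.88 [519.  461.8 118.1] [3.1412e+00 2.0000e-04 3.0613e+00] gap 73.3 ff 0.0 F [ 0.4  0.3 -0.2] q [ 0.67  0.71  1.15  0.    1.29 -0.82]
units [-0.252 -0.025  2.604]
[221 235] [[221.56849916 230.10733844]]
```

View pics/cup1.png

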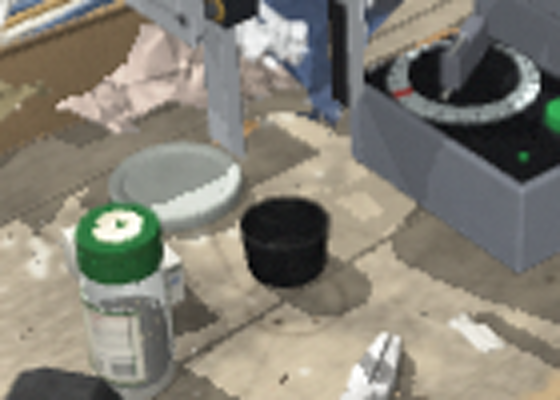

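The cup rim appears at crop (284,222), agreeing with the top view within 1 px. Descending and gripping.

{"op": "jog_arm", "data": {
  "commands": [
    {"dx":-0.25,"dy":-0.025,"dz":0.7,"ax":0,"ay":0,"az":0,"gripper":0.22},
    {"dx":0,"dy":0,"dz":0.7,"ax":0,"ay":0,"az":0,"gripper":0.22},
    {"dx":0,"dy":0,"dz":0.7,"ax":0,"ay":0,"az":0,"gripper":0.22},
    {"dx":0,"dy":0,"dz":0.5,"ax":0,"ay":0,"az":0,"gripper":0.22},
    {"dx":0,"dy":0,"dz":0,"ax":0,"ay":0,"az":0,"gripper":0.22},
    {"dx":0,"dy":0,"dz":0,"ax":0,"ay":0,"az":0,"gripper":0.6},
    {"dx":0,"dy":0,"dz":0,"ax":0,"ay":0,"az":0,"gripper":0.6},
    {"dx":0,"dy":0,"dz":0,"ax":0,"ay":0,"az":0,"gripper":0.6},
    {"dx":0,"dy":0,"dz":0,"ax":0,"ay":0,"az":0,"gripper":0.6}
  ],
  "squeeze": 8
}}

```text
clock: 3.05
eef_pos: [529.9, 459.9, 14.6]
eef_rot: [3.14, 0.001, 3.061]
wrist_force: [-1.0, -0.2, 6.5]
finger_gap: 53.1
finger_force: 8.0
```

```bash
python3 d.py 474.5 163 160
```

```text
3.05 [529.9 459.9  14.6] [3.1404e+00 1.2000e-03 3.0609e+00] gap 53.1 ff 8.0 F [-1.  -0.2  6.5] q [ 0.66  0.83  1.18  0.    1.12 -0.83]
units [ 0.777 -7.505 -3.645]
```

{"op": "jog_arm", "data": {
  "commands": [
    {"dx":0,"dy":0,"dz":-0.3,"ax":0,"ay":0,"az":0,"gripper":0.6},
    {"dx":0,"dy":0,"dz":-0.7,"ax":0,"ay":0,"az":0,"gripper":0.6},
    {"dx":0,"dy":0,"dz":-0.7,"ax":0,"ay":0,"az":0,"gripper":0.6},
    {"dx":0,"dy":0,"dz":-0.7,"ax":0,"ay":0,"az":0,"gripper":0.6},
    {"dx":0,"dy":0,"dz":-0.7,"ax":0,"ay":0,"az":0,"gripper":0.6},
    {"dx":0.1,"dy":-0.3,"dz":-0.5,"ax":0,"ay":0,"az":0,"gripper":0.6},
    {"dx":0.15,"dy":-0.7,"dz":0,"ax":0,"ay":0,"az":0,"gripper":0.6},
    {"dx":0.15,"dy":-0.7,"dz":0,"ax":0,"ay":0,"az":0,"gripper":0.6},
    {"dx":0.15,"dy":-0.7,"dz":0,"ax":0,"ay":0,"az":0,"gripper":0.6},
    {"dx":0.15,"dy":-0.7,"dz":0,"ax":0,"ay":0,"az":0,"gripper":0.6}
  ]
}}

```text
clock: 4.3
eef_pos: [491.1, 337.2, 158.1]
eef_rot: [3.141, 0.0, 3.061]
wrist_force: [0.5, -0.3, -1.4]
finger_gap: 53.5
finger_force: 8.0
```

{"op": "jog_arm", "data": {
  "commands": [
    {"dx":0.07,"dy":-0.7,"dz":0,"ax":0,"ay":0,"az":0,"gripper":0.6},
    {"dx":0,"dy":-0.7,"dz":0,"ax":0,"ay":0,"az":0,"gripper":0.6},
    {"dx":0,"dy":-0.7,"dz":0,"ax":0,"ay":0,"az":0,"gripper":0.6},
    {"dx":0,"dy":-0.7,"dz":0,"ax":0,"ay":0,"az":0,"gripper":0.6},
    {"dx":0,"dy":-0.7,"dz":0,"ax":0,"ay":0,"az":0,"gripper":0.6},
    {"dx":0,"dy":-0.6,"dz":0,"ax":0,"ay":0,"az":0,"gripper":0.6},
    {"dx":0,"dy":-0.3,"dz":0,"ax":0,"ay":0,"az":0,"gripper":0.6},
    {"dx":0,"dy":0,"dz":0,"ax":0,"ay":0,"az":0,"gripper":0.6},
    {"dx":0,"dy":0,"dz":0,"ax":0,"ay":0,"az":0,"gripper":0.6}
  ]
}}

```text
clock: 5.42
eef_pos: [474.6, 163.6, 157.6]
eef_rot: [3.141, 0.0, 3.061]
wrist_force: [-0.6, 0.4, -1.6]
finger_gap: 54.0
finger_force: 8.0
```

```bash
python3 d.py 474.5 163 61.5;  python3 - <<'E'
from h import *
c=cams.camera("scene");cv2.imwrite("pics/s2.png",cv2.resize(c["image"][:300,130:430,::-1],None,fx=2,fy=2,interpolation=cv2.INTER_CUBIC))
E
```

```text
5.42 [474.6 163.6 157.6] [3.1414e+00 2.0000e-04 3.0614e+00] gap 54.0 ff 8.0 F [-0.6  0.4 -1.6] q [ 0.26  0.25  1.72  0.    1.17 -1.23]
units [ 0.003 -0.015  2.402]
```

View pics/s2.png

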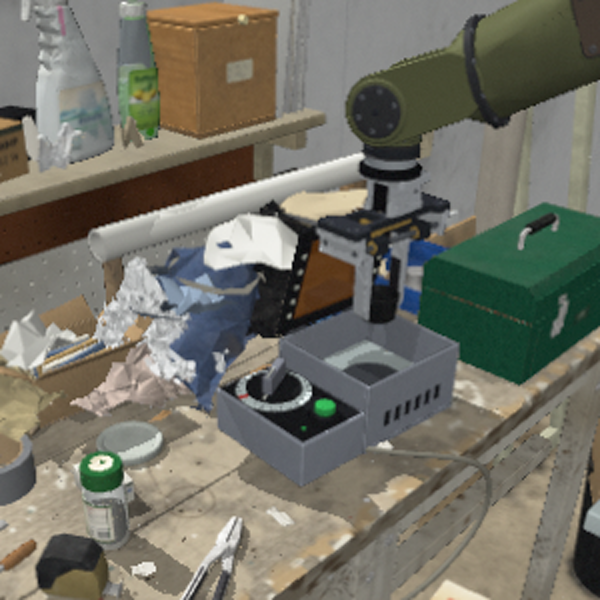

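The cup hangs upright between the fingers at about (380,305), above the chamber. Lowering it.

{"op": "jog_arm", "data": {
  "commands": [
    {"dx":0,"dy":0,"dz":0.5,"ax":0,"ay":0,"az":0,"gripper":0.6},
    {"dx":0,"dy":0,"dz":0.6,"ax":0,"ay":0,"az":0,"gripper":0.6},
    {"dx":0,"dy":0,"dz":0.6,"ax":0,"ay":0,"az":0,"gripper":0.6},
    {"dx":0,"dy":0,"dz":0.4,"ax":0,"ay":0,"az":0,"gripper":0.6},
    {"dx":0,"dy":0,"dz":0.1,"ax":0,"ay":0,"az":0,"gripper":0.6},
    {"dx":0,"dy":0,"dz":0,"ax":0,"ay":0,"az":0,"gripper":0.6}
  ]
}}

```text
clock: 6.22
eef_pos: [474.8, 163.2, 69.8]
eef_rot: [3.141, 0.0, 3.061]
wrist_force: [0.7, -0.9, 0.0]
finger_gap: 53.8
finger_force: 8.0
```

{"op": "jog_arm", "data": {
  "commands": [
    {"dx":0,"dy":0,"dz":0.05,"ax":0,"ay":0,"az":0,"gripper":0.6},
    {"dx":0,"dy":0,"dz":0,"ax":0,"ay":0,"az":0,"gripper":0.6}
  ]
}}

```text
clock: 6.48
eef_pos: [474.7, 163.0, 67.8]
eef_rot: [3.141, 0.001, 3.061]
wrist_force: [0.2, -0.4, -1.3]
finger_gap: 54.1
finger_force: 8.0
```

{"op": "jog_arm", "data": {
  "commands": [
    {"dx":0,"dy":0,"dz":0.05,"ax":0,"ay":0,"az":0,"gripper":0.6},
    {"dx":0,"dy":0,"dz":0.04,"ax":0,"ay":0,"az":0,"gripper":0.6},
    {"dx":0,"dy":0,"dz":0,"ax":0,"ay":0,"az":0,"gripper":0.6}
  ]
}}

```text
clock: 6.85
eef_pos: [474.5, 163.0, 63.7]
eef_rot: [-3.142, -0.0, 3.061]
wrist_force: [0.6, 0.4, 0.3]
finger_gap: 53.9
finger_force: 8.0
```

{"op": "jog_arm", "data": {
  "commands": [
    {"dx":0,"dy":0,"dz":0.04,"ax":0,"ay":0,"az":0,"gripper":0.6},
    {"dx":0,"dy":0,"dz":0.04,"ax":0,"ay":0,"az":0,"gripper":0.6},
    {"dx":0,"dy":0,"dz":0,"ax":0,"ay":0,"az":0,"gripper":0.6}
  ]
}}

```text
clock: 7.22
eef_pos: [474.6, 163.0, 60.7]
eef_rot: [-3.142, 0.0, 3.061]
wrist_force: [0.4, -0.4, 1.1]
finger_gap: 53.5
finger_force: 8.0
```

{"op": "jog_arm", "data": {
  "commands": [
    {"dx":0,"dy":0,"dz":0.02,"ax":0,"ay":0,"az":0,"gripper":0.6},
    {"dx":0,"dy":0,"dz":0,"ax":0,"ay":0,"az":0,"gripper":0.38},
    {"dx":0,"dy":0,"dz":0,"ax":0,"ay":0,"az":0,"gripper":0.22},
    {"dx":0,"dy":0,"dz":0,"ax":0,"ay":0,"az":0,"gripper":0.22},
    {"dx":0,"dy":0,"dz":0,"ax":0,"ay":0,"az":0,"gripper":0.22},
    {"dx":0,"dy":0,"dz":0,"ax":0,"ay":0,"az":0,"gripper":0.22},
    {"dx":0,"dy":0,"dz":-0.5,"ax":0,"ay":0,"az":0,"gripper":0.22},
    {"dx":0,"dy":0,"dz":-0.9,"ax":0,"ay":0,"az":0,"gripper":0.22},
    {"dx":0,"dy":0,"dz":-0.9,"ax":0,"ay":0,"az":0,"gripper":0.22},
    {"dx":0,"dy":0,"dz":-0.9,"ax":0,"ay":0,"az":0,"gripper":0.22}
  ]
}}

```text
clock: 8.48
eef_pos: [474.4, 162.9, 189.1]
eef_rot: [-3.142, 0.0, 3.061]
wrist_force: [0.1, 1.0, -0.1]
finger_gap: 73.5
finger_force: 0.0
```

```bash
python3 - <<'E'
from h import *
t=cams.camera("top");s=cams.camera("scene")
A=cv2.resize(t["image"][100:250,290:430],None,fx=2.85,fy=4,interpolation=cv2.INTER_CUBIC) if 0 else cv2.resize(t["image"][100:250,295:430],(0,0),fx=3,fy=3,interpolation=cv2.INTER_CUBIC)
B=cv2.resize(s["image"][75:225,225:355],(0,0),fx=3,fy=3,interpolation=cv2.INTER_CUBIC)
cv2.imwrite("pics/lid1.png",np.hstack([A,B])[...,::-1]);print(A.shape,B.shape)
print('cam x',(-np.array(t['world_to_cam'])[:3,:3].T@np.array(t['world_to_cam'])[:3,3]).round())
for z in(200,300,350):print('shelf',z,p2w(t,(330,50),z)[0].round())
for a in(1.3,1.45):
  h=np.array([569.2,155.4,109]);d=np.array([-.9968*np.cos(a),.0802*np.cos(a),np.sin(a)])*170
  for off in(90,0,-90):
    X=h+d+off*np.array([.0802,.9968,0]);print(a,off,X.round(),((w2p(t,X)[0]-[295,100])*3).round(),((w2p(s,X)[0]-[225,75])*3+[405,0]).round())
E
```

```text
(450, 405, 3) (450, 390, 3)
cam x [410. 377. 989.]
shelf 200 [790. 205. 200.]
shelf 300 [742. 227. 300.]
shelf 350 [718. 238. 350.]
1.3 90 [531. 249. 273.] [ 64. 208.] [576. 117.]
1.3 0 [524. 159. 273.] [214. 222.] [652.  92.]
1.3 -90 [517.  69. 273.] [363. 235.] [721.  69.]
1.45 90 [556. 247. 278.] [ 69. 166.] [555. 103.]
1.45 0 [549. 157. 278.] [219. 179.] [631.  79.]
1.45 -90 [542.  67. 278.] [368. 193.] [700.  57.]
```

View pics/lid1.png

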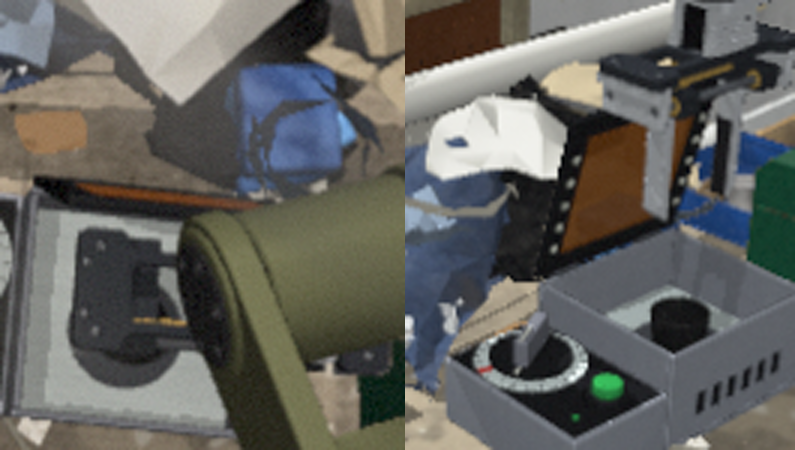

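```bash
python3 - <<'E'
from h import *
t=cams.camera("top");s=cams.camera("scene")
for n,uv in [("tip",(295+178/3,100+103/3)),("papL",(470/1.5,130/1.5)),("blue",(295+240/3,100+185/3)),("lidcorner",(295+38/3,100+180/3))]:
  for z in(0,60,120,180,240):
    X=p2w(t,uv,z)[0];print(n,X.round(),((w2p(s,X)[0]-[225,75])*3+[405,0]).round())
h=np.array([569.2,155.4,109])
for off in(90,-90):
  X=h+off*np.array([.0802,.9968,0]);print('hinge',off,X.round(),((w2p(t,X)[0]-[295,100])*3).round(),((w2p(s,X)[0]-[225,75])*3+[405,0]).round())
E
```

```text
tip [667. 104.   0.] [562. 293.]
tip [651. 120.  60.] [564. 252.]
tip [636. 137. 120.] [567. 208.]
tip [620. 154. 180.] [569. 160.]
tip [605. 170. 240.] [571. 108.]
papL [789. 205.   0.] [414. 287.]
papL [766. 216.  60.] [420. 247.]
papL [743. 226. 120.] [425. 203.]
papL [720. 236. 180.] [432. 156.]
papL [697. 247. 240.] [439. 104.]
blue [598.  54.   0.] [643. 299.]
blue [587.  73.  60.] [643. 258.]
blue [575.  93. 120.] [643. 213.]
blue [564. 112. 180.] [643. 164.]
blue [553. 132. 240.] [643. 112.]
lidcorner [601. 222.   0.] [532. 358.]
lidcorner [589. 231.  60.] [535. 312.]
lidcorner [577. 240. 120.] [538. 262.]
lidcorner [566. 250. 180.] [541. 209.]
lidcorner [554. 259. 240.] [545. 150.]
hinge 90 [576. 245. 109.] [ 29. 184.] [535. 275.]
hinge -90 [562.  66. 109.] [272. 206.] [671. 219.]
```

The cup stands centred on the platform. The lid's top-left corner is at about (575,108), so the lid is open about 1.3–1.35 rad; the clutter behind is lower than about 240 mm. Going over and behind the lid.

{"op": "jog_arm", "data": {
  "commands": [
    {"dx":0.4,"dy":0,"dz":-0.3,"ax":0,"ay":0,"az":0,"gripper":1},
    {"dx":0,"dy":0,"dz":-0.8,"ax":0,"ay":0,"az":0,"gripper":1},
    {"dx":0,"dy":0,"dz":-0.8,"ax":0,"ay":0,"az":0,"gripper":1},
    {"dx":0,"dy":0,"dz":-0.8,"ax":0,"ay":0,"az":0,"gripper":1},
    {"dx":0,"dy":0,"dz":-0.5,"ax":0,"ay":0,"az":0,"gripper":1},
    {"dx":-0.5,"dy":0,"dz":0,"ax":0,"ay":0,"az":0,"gripper":1},
    {"dx":-0.8,"dy":0,"dz":0,"ax":0,"ay":0,"az":0,"gripper":1},
    {"dx":-0.8,"dy":0,"dz":0,"ax":0,"ay":0,"az":0,"gripper":1},
    {"dx":-0.8,"dy":0,"dz":0,"ax":0,"ay":0,"az":0,"gripper":1},
    {"dx":-0.3,"dy":0,"dz":0,"ax":0,"ay":0,"az":0,"gripper":1}
  ]
}}

```text
clock: 9.93
eef_pos: [587.0, 153.7, 313.6]
eef_rot: [-3.141, -0.003, 3.06]
wrist_force: [-0.8, -0.2, 0.3]
finger_gap: 0.5
finger_force: 0.0
```

```bash
python3 d.py 581 154.5 262
```

```text
9.93 [587.  153.7 313.6] [-3.1407e+00 -3.0000e-03  3.0605e+00] gap 0.5 ff 0.0 F [-0.8 -0.2  0.3] q [ 0.2   0.38  1.18 -0.    1.58 -1.29]
units [0.147 0.009 1.291]
```

{"op": "jog_arm", "data": {
  "commands": [
    {"dx":0,"dy":0,"dz":0.6,"ax":0,"ay":0,"az":0,"gripper":1},
    {"dx":0,"dy":0,"dz":0.7,"ax":0,"ay":0,"az":0,"gripper":1},
    {"dx":0.4,"dy":0,"dz":0,"ax":0,"ay":0,"az":0,"gripper":1},
    {"dx":0.4,"dy":0,"dz":0,"ax":0,"ay":0,"az":0,"gripper":1},
    {"dx":0.4,"dy":0,"dz":0,"ax":0,"ay":0,"az":0,"gripper":1},
    {"dx":0.35,"dy":0,"dz":0.13,"ax":0,"ay":0,"az":0,"gripper":1},
    {"dx":0.35,"dy":0,"dz":0.14,"ax":0,"ay":0,"az":0,"gripper":1},
    {"dx":0.31,"dy":0,"dz":0.2,"ax":0,"ay":0,"az":0,"gripper":1},
    {"dx":0.31,"dy":0,"dz":0.2,"ax":0,"ay":0,"az":0,"gripper":1}
  ]
}}

```text
clock: 11.05
eef_pos: [484.8, 162.3, 236.5]
eef_rot: [3.141, 0.0, 3.061]
wrist_force: [0.7, 1.0, 0.1]
finger_gap: 0.6
finger_force: 0.7
```

```bash
python3 d.py 485.5 162.1 234.5; python3 - <<'E'
from h import *
s=cams.camera("scene")
cv2.imwrite("pics/lid2.png",cv2.resize(s["image"][60:240,210:380,::-1],(0,0),fx=3,fy=3,interpolation=cv2.INTER_CUBIC))
E
```

```text
11.05 [484.8 162.3 236.5] [3.1415 0.     3.0613] gap 0.6 ff 0.7 F [0.7 1.  0.1] q [ 0.25  0.2   1.6   0.    1.35 -1.24]
units [-0.018 -0.002  0.051]
```

View pics/lid2.png

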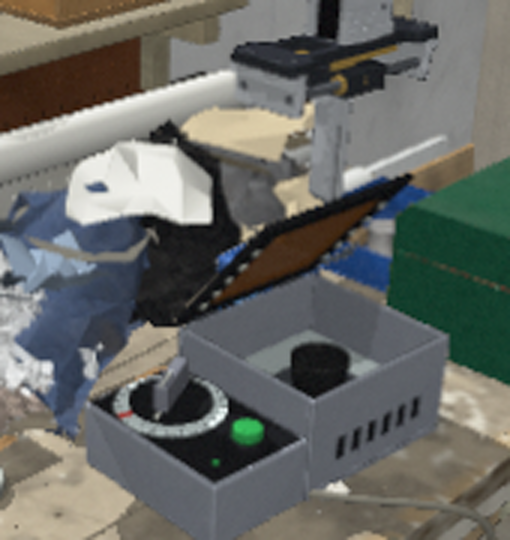

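The lid has been pushed to roughly 0.9 rad with the finger on its outer face at about (325,195), and the cup is upright. Following the arc down.

{"op": "jog_arm", "data": {
  "commands": [
    {"dx":0.27,"dy":0,"dz":0.3,"ax":0,"ay":0,"az":0,"gripper":1},
    {"dx":0.27,"dy":0,"dz":0.3,"ax":0,"ay":0,"az":0,"gripper":1},
    {"dx":0.21,"dy":0,"dz":0.3,"ax":0,"ay":0,"az":0,"gripper":1},
    {"dx":0.21,"dy":0,"dz":0.32,"ax":0,"ay":0,"az":0,"gripper":1},
    {"dx":0.15,"dy":0,"dz":0.35,"ax":0,"ay":0,"az":0,"gripper":1},
    {"dx":0.14,"dy":0,"dz":0.34,"ax":0,"ay":0,"az":0,"gripper":1},
    {"dx":0.07,"dy":0,"dz":0.28,"ax":0,"ay":0,"az":0,"gripper":1},
    {"dx":0.05,"dy":0,"dz":0.27,"ax":0,"ay":0,"az":0,"gripper":1},
    {"dx":0.03,"dy":0,"dz":0.2,"ax":0,"ay":0,"az":0,"gripper":1},
    {"dx":0,"dy":0,"dz":0.1,"ax":0,"ay":0,"az":0,"gripper":1}
  ]
}}

```text
clock: 12.35
eef_pos: [429.8, 166.5, 126.2]
eef_rot: [-3.141, -0.0, 3.061]
wrist_force: [-0.9, -0.8, 1.0]
finger_gap: -0.1
finger_force: 0.4
```

{"op": "jog_arm", "data": {
  "commands": [
    {"dx":0,"dy":0,"dz":0.07,"ax":0,"ay":0,"az":0,"gripper":1},
    {"dx":0,"dy":0,"dz":0.04,"ax":0,"ay":0,"az":0,"gripper":1},
    {"dx":0,"dy":0,"dz":0,"ax":0,"ay":0,"az":0,"gripper":1}
  ]
}}

```text
clock: 12.72
eef_pos: [430.0, 166.6, 122.3]
eef_rot: [3.142, 0.0, 3.061]
wrist_force: [-0.3, 0.5, -0.6]
finger_gap: 0.7
finger_force: 0.0
```

{"op": "jog_arm", "data": {
  "commands": [
    {"dx":0,"dy":0,"dz":0.07,"ax":0,"ay":0,"az":0,"gripper":1},
    {"dx":0,"dy":0,"dz":0.06,"ax":0,"ay":0,"az":0,"gripper":1},
    {"dx":0,"dy":0,"dz":0,"ax":0,"ay":0,"az":0,"gripper":1}
  ]
}}

```text
clock: 13.1
eef_pos: [430.3, 166.7, 117.4]
eef_rot: [3.141, 0.001, 3.061]
wrist_force: [-0.7, -0.3, 6.9]
finger_gap: 0.5
finger_force: 4.4
```

{"op": "jog_arm", "data": {
  "commands": [
    {"dx":0,"dy":0,"dz":0.03,"ax":0,"ay":0,"az":0,"gripper":1},
    {"dx":0,"dy":0,"dz":0,"ax":0,"ay":0,"az":0,"gripper":1},
    {"dx":0,"dy":0,"dz":0,"ax":0,"ay":0,"az":0,"gripper":1}
  ]
}}

```text
clock: 13.48
eef_pos: [430.5, 166.7, 116.9]
eef_rot: [3.141, 0.002, 3.061]
wrist_force: [-3.2, 0.0, 13.2]
finger_gap: 0.5
finger_force: 7.4
```

{"op": "jog_arm", "data": {
  "commands": [
    {"dx":0,"dy":0,"dz":-0.7,"ax":0,"ay":0,"az":0,"gripper":1},
    {"dx":0,"dy":0,"dz":-0.8,"ax":0,"ay":0,"az":0.8,"gripper":0.55},
    {"dx":0,"dy":0,"dz":0,"ax":0,"ay":0,"az":0.85,"gripper":0.55},
    {"dx":0,"dy":0,"dz":0,"ax":0,"ay":0,"az":0.85,"gripper":0.55},
    {"dx":0,"dy":0,"dz":0,"ax":0,"ay":0,"az":0.85,"gripper":0.55},
    {"dx":0,"dy":0,"dz":0,"ax":0,"ay":0,"az":0.85,"gripper":0.55},
    {"dx":0,"dy":0,"dz":0,"ax":0,"ay":0,"az":0.85,"gripper":0.55},
    {"dx":0,"dy":0,"dz":0,"ax":0,"ay":0,"az":0.72,"gripper":0.55},
    {"dx":0,"dy":0,"dz":0,"ax":0,"ay":0,"az":0,"gripper":0.55}
  ]
}}

```text
clock: 14.6
eef_pos: [429.9, 166.6, 175.7]
eef_rot: [-3.142, 0.0, 2.055]
wrist_force: [-0.1, 0.6, -0.5]
finger_gap: 42.3
finger_force: 0.0
```

```bash
python3 d.py 527.2 303.8 150
python3 - <<'E'
from h import *
c=cams.camera("top");im0=np.load("top0.npy").astype(int)
# red mark, and bar/pointer pixels (bright within disc) in the start image
ax=np.array([527.3,303.7])
yy,xx=np.mgrid[160:212,250:305];uv=np.c_[xx.ravel(),yy.ravel()];px=im0[uv[:,1],uv[:,0]]
W=p2w(c,uv,67)[:,:2]-ax
red=(px[:,0]-px[:,1:].max(1))>35
w=(px[red,0]-px[red,1:].max(1))[:,None];m=(W[red]*w).sum(0)/w.sum();print('red',red.sum(),m.round(1),np.degrees(np.arctan2(m[1],m[0])).round(1))
W=p2w(c,uv,95)[:,:2]-ax;b=(px.min(1)>80)&(np.linalg.norm(W,axis=1)<31)
q=W[b];q0=q.mean(0);_,_,V=np.linalg.svd(q-q0);print('bar',b.sum(),q0.round(1),np.degrees(np.arctan2(V[0,1],V[0,0])).round(1))
E
```

```text
14.6 [429.9 166.6 175.7] [-3.1415  0.      2.0547] gap 42.3 ff 0.0 F [-0.1  0.6 -0.5] q [ 0.29  0.14  1.81 -0.    1.19 -0.19]
units [1.905 3.75  0.643]
red 15 [17.  39.9] 66.9
bar 149 [ 1.8 -0.1] -65.7
```

{"op": "jog_arm", "data": {
  "commands": [
    {"dx":0.38,"dy":0.75,"dz":0,"ax":0,"ay":0,"az":0,"gripper":0.55},
    {"dx":0.38,"dy":0.75,"dz":0,"ax":0,"ay":0,"az":0,"gripper":0.55},
    {"dx":0.38,"dy":0.75,"dz":0,"ax":0,"ay":0,"az":0,"gripper":0.55},
    {"dx":0.38,"dy":0.75,"dz":0,"ax":0,"ay":0,"az":0,"gripper":0.55},
    {"dx":0.385,"dy":0.75,"dz":0.4,"ax":0,"ay":0,"az":0.15,"gripper":0.55},
    {"dx":0,"dy":0,"dz":0.4,"ax":0,"ay":0,"az":0,"gripper":0.55},
    {"dx":0,"dy":0,"dz":0,"ax":0,"ay":0,"az":0,"gripper":0.55}
  ]
}}

```text
clock: 15.52
eef_pos: [526.5, 303.0, 142.3]
eef_rot: [-3.139, 0.0, 2.03]
wrist_force: [1.1, 0.8, 0.8]
finger_gap: 42.3
finger_force: 0.0
```

```bash
python3 d.py 527.2 303.8 86; python3 - <<'E'
from h import *
s=cams.camera("scene")
cv2.imwrite("pics/lid3.png",cv2.resize(s["image"][80:240,210:380,::-1],(0,0),fx=3.5,fy=3.5,interpolation=cv2.INTER_CUBIC))
E
```

```text
15.53 [526.5 303.  142.3] [-3.1385e+00  1.0000e-04  2.0296e+00] gap 42.3 ff 0.0 F [1.1 0.8 0.8] q [ 0.46  0.49  1.43 -0.    1.23  0.  ]
units [0.009 0.029 1.407]
```

View pics/lid3.png

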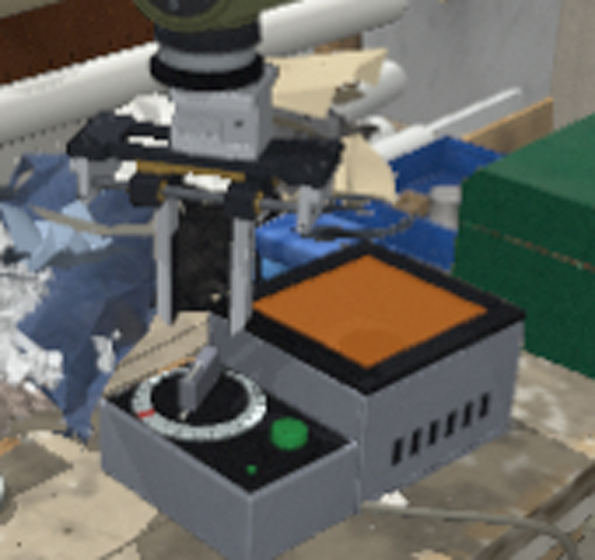

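The lid lies flat and shut; the open fingers straddle the dial bar at about (198,375). Descending to grip the bar.

{"op": "jog_arm", "data": {
  "commands": [
    {"dx":0.01,"dy":0.03,"dz":0.5,"ax":0,"ay":0,"az":0,"gripper":0.55},
    {"dx":0,"dy":0,"dz":0.5,"ax":0,"ay":0,"az":0,"gripper":0.55},
    {"dx":0,"dy":0,"dz":0.37,"ax":0,"ay":0,"az":0,"gripper":0.55},
    {"dx":0,"dy":0,"dz":0,"ax":0,"ay":0,"az":0,"gripper":0.55},
    {"dx":0,"dy":0,"dz":0,"ax":0,"ay":0,"az":0,"gripper":0.95},
    {"dx":0,"dy":0,"dz":0,"ax":0,"ay":0,"az":0,"gripper":0.95},
    {"dx":0,"dy":0,"dz":0,"ax":0,"ay":0,"az":0,"gripper":0.95},
    {"dx":0,"dy":0,"dz":0,"ax":0,"ay":0,"az":0,"gripper":0.95}
  ],
  "squeeze": 12
}}

```text
clock: 16.58
eef_pos: [528.8, 305.1, 89.6]
eef_rot: [3.14, -0.0, 2.028]
wrist_force: [3.4, 3.4, 0.3]
finger_gap: 14.1
finger_force: 12.0
```

```bash
python3 d.py 527.2 303.8 86
```

```text
16.57 [528.8 305.1  89.6] [ 3.1395e+00 -3.0000e-04  2.0278e+00] gap 14.1 ff 12.0 F [3.4 3.4 0.3] q [0.46 0.55 1.46 0.   1.12 0.01]
units [-0.012 -0.05   0.09 ]
```

{"op": "jog_arm", "data": {
  "commands": [
    {"dx":0,"dy":0,"dz":0,"ax":0,"ay":0,"az":0.5,"gripper":0.95},
    {"dx":0,"dy":0,"dz":0,"ax":0,"ay":0,"az":0.5,"gripper":0.95},
    {"dx":0,"dy":0,"dz":0,"ax":0,"ay":0,"az":0.5,"gripper":0.95},
    {"dx":0,"dy":0,"dz":0,"ax":0,"ay":0,"az":0.5,"gripper":0.95},
    {"dx":0,"dy":0,"dz":0,"ax":0,"ay":0,"az":0.5,"gripper":0.95},
    {"dx":0,"dy":0,"dz":0,"ax":0,"ay":0,"az":0.5,"gripper":0.95},
    {"dx":0,"dy":0,"dz":0,"ax":0,"ay":0,"az":0.5,"gripper":0.95},
    {"dx":0,"dy":0,"dz":0,"ax":0,"ay":0,"az":0.5,"gripper":0.95},
    {"dx":0,"dy":0,"dz":0,"ax":0,"ay":0,"az":0.5,"gripper":0.95},
    {"dx":0,"dy":0,"dz":0,"ax":0,"ay":0,"az":0.35,"gripper":0.95}
  ]
}}

```text
clock: 17.82
eef_pos: [531.0, 305.1, 89.7]
eef_rot: [3.136, -0.005, 1.179]
wrist_force: [21.9, 4.8, -10.1]
finger_gap: 14.0
finger_force: 12.0
```

{"op": "jog_arm", "data": {
  "commands": [
    {"dx":0,"dy":0,"dz":0,"ax":0,"ay":0,"az":0,"gripper":0.95},
    {"dx":0,"dy":0,"dz":0,"ax":0,"ay":0,"az":0,"gripper":0.95}
  ]
}}

```text
clock: 18.08
eef_pos: [531.0, 305.1, 89.7]
eef_rot: [3.136, -0.005, 1.181]
wrist_force: [22.1, 6.1, -9.3]
finger_gap: 14.1
finger_force: 12.0
```

{"op": "jog_arm", "data": {
  "commands": [
    {"dx":0.04,"dy":0.08,"dz":0.02,"ax":0,"ay":0,"az":0,"gripper":0.95},
    {"dx":0,"dy":0,"dz":0,"ax":0,"ay":0,"az":0,"gripper":0.95},
    {"dx":0,"dy":0,"dz":0,"ax":0,"ay":0,"az":0,"gripper":0.95}
  ]
}}

```text
clock: 18.45
eef_pos: [531.5, 305.4, 89.3]
eef_rot: [-3.141, -0.001, 1.181]
wrist_force: [-5.8, 1.9, 8.6]
finger_gap: 13.6
finger_force: 12.0
```

Force is relieved; release and back off upward.

{"op": "jog_arm", "data": {
  "commands": [
    {"dx":0,"dy":-0.02,"dz":-0.01,"ax":0,"ay":0,"az":0,"gripper":0.95},
    {"dx":0,"dy":0,"dz":0,"ax":0,"ay":0,"az":0,"gripper":0.75},
    {"dx":0,"dy":0,"dz":0,"ax":0,"ay":0,"az":0,"gripper":0.6},
    {"dx":0,"dy":0,"dz":0,"ax":0,"ay":0,"az":0,"gripper":0.6},
    {"dx":0,"dy":0,"dz":0,"ax":0,"ay":0,"az":0,"gripper":0.6},
    {"dx":0,"dy":0,"dz":-0.5,"ax":0,"ay":0,"az":0,"gripper":0.6},
    {"dx":0,"dy":0,"dz":-0.8,"ax":0,"ay":0,"az":0,"gripper":0.6},
    {"dx":-0.8,"dy":0,"dz":-0.5,"ax":0,"ay":0,"az":0,"gripper":1},
    {"dx":-0.8,"dy":0,"dz":0,"ax":0,"ay":0,"az":0,"gripper":1},
    {"dx":-0.8,"dy":0,"dz":0,"ax":0,"ay":0,"az":0,"gripper":1}
  ]
}}

```text
clock: 19.7
eef_pos: [494.2, 215.6, 160.8]
eef_rot: [3.141, -0.0, 1.181]
wrist_force: [0.4, 0.3, -0.0]
finger_gap: 11.1
finger_force: 0.0
```

{"op": "jog_arm", "data": {
  "commands": [
    {"dx":-0.8,"dy":-0.8,"dz":0,"ax":0,"ay":0,"az":0,"gripper":1},
    {"dx":-0.8,"dy":-0.8,"dz":0,"ax":0,"ay":0,"az":0,"gripper":1},
    {"dx":-0.4,"dy":-0.8,"dz":0,"ax":0,"ay":0,"az":0,"gripper":1},
    {"dx":0,"dy":0,"dz":0,"ax":0,"ay":0,"az":0,"gripper":1}
  ]
}}

```text
clock: 20.2
eef_pos: [374.2, 178.7, 161.1]
eef_rot: [3.141, -0.001, 1.182]
wrist_force: [0.8, 0.4, 0.0]
finger_gap: 0.5
finger_force: 0.0
```

```bash
python3 d.py 439 305.6 100; python3 - <<'E'
from h import *
c=cams.camera("top");s=cams.camera("scene")
A=cv2.resize(c["image"][150:250,245:310],(0,0),fx=5.5,fy=5.5,interpolation=cv2.INTER_CUBIC)
u=w2p(s,[[500,310,75]])[0].astype(int);print(u)
B=cv2.resize(s["image"][u[1]-50:u[1]+50,u[0]-40:u[0]+38],(0,0),fx=5.5,fy=5.5,interpolation=cv2.INTER_CUBIC)
cv2.imwrite("pics/dial2.png",np.hstack([A,B])[...,::-1]);print(A.shape)
E
```

```text
20.2 [374.2 178.7 161.1] [ 3.1411e+00 -5.0000e-04  1.1818e+00] gap 0.5 ff 0.0 F [0.8 0.4 0. ] q [0.36 0.05 1.94 0.   1.15 0.75]
units [3.548 0.295 1.528]
[272 197]
(550, 358, 3)
```

View pics/dial2.png

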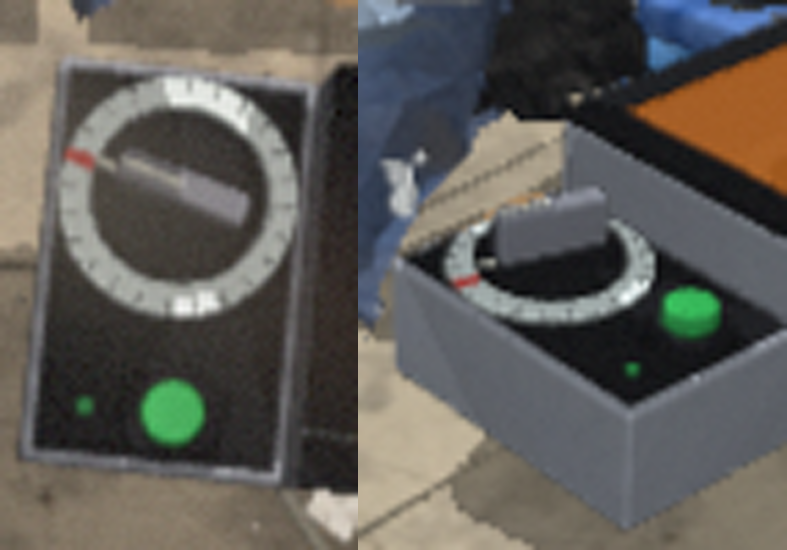

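The left half shows the white pointer tip at about (100,161), pointing at the red mark's inner end (92,159). The scene half, pointer tip (483,264) against mark (480,281), agrees once the 7 mm height difference is allowed for. Now the button.

{"op": "jog_arm", "data": {
  "commands": [
    {"dx":0.7,"dy":0.06,"dz":0,"ax":0,"ay":0,"az":0,"gripper":1},
    {"dx":0.7,"dy":0.06,"dz":0,"ax":0,"ay":0,"az":0,"gripper":1},
    {"dx":0.7,"dy":0.06,"dz":0,"ax":0,"ay":0,"az":0,"gripper":1},
    {"dx":0.7,"dy":0.06,"dz":0,"ax":0,"ay":0,"az":0,"gripper":1},
    {"dx":0.7,"dy":0.06,"dz":0.3,"ax":0,"ay":0,"az":0,"gripper":1},
    {"dx":0.05,"dy":0,"dz":0.7,"ax":0,"ay":0,"az":0,"gripper":1},
    {"dx":0,"dy":0,"dz":0.5,"ax":0,"ay":0,"az":0,"gripper":1},
    {"dx":0,"dy":0,"dz":0,"ax":0,"ay":0,"az":0,"gripper":1},
    {"dx":0,"dy":0,"dz":0,"ax":0,"ay":0,"az":0,"gripper":1}
  ]
}}

```text
clock: 21.42
eef_pos: [441.1, 305.9, 101.3]
eef_rot: [3.141, -0.001, 1.181]
wrist_force: [0.7, 0.2, 1.0]
finger_gap: 0.2
finger_force: 0.0
```

Tip at z≈93. Step down, watching the force.

{"op": "jog_arm", "data": {
  "commands": [
    {"dx":0,"dy":0,"dz":0.15,"ax":0,"ay":0,"az":0,"gripper":1},
    {"dx":0,"dy":0,"dz":0.1,"ax":0,"ay":0,"az":0,"gripper":1},
    {"dx":0,"dy":0,"dz":0.05,"ax":0,"ay":0,"az":0,"gripper":1},
    {"dx":0,"dy":0,"dz":0,"ax":0,"ay":0,"az":0,"gripper":1}
  ]
}}

```text
clock: 21.92
eef_pos: [441.0, 305.9, 89.3]
eef_rot: [3.141, -0.001, 1.181]
wrist_force: [2.4, 1.0, 5.9]
finger_gap: 0.1
finger_force: 2.6
```

{"op": "jog_arm", "data": {
  "commands": [
    {"dx":0,"dy":0,"dz":0.06,"ax":0,"ay":0,"az":0,"gripper":1},
    {"dx":0,"dy":0,"dz":0,"ax":0,"ay":0,"az":0,"gripper":1},
    {"dx":0,"dy":0,"dz":0,"ax":0,"ay":0,"az":0,"gripper":1}
  ]
}}

```text
clock: 22.3
eef_pos: [441.1, 306.0, 88.8]
eef_rot: [3.14, -0.002, 1.181]
wrist_force: [-6.7, -4.1, 27.5]
finger_gap: 0.6
finger_force: 13.9
```

{"op": "jog_arm", "data": {
  "commands": [
    {"dx":0,"dy":0,"dz":-0.3,"ax":0,"ay":0,"az":0,"gripper":1},
    {"dx":0,"dy":0,"dz":-0.8,"ax":0,"ay":0,"az":0,"gripper":1},
    {"dx":0,"dy":0,"dz":-0.8,"ax":0,"ay":0,"az":0,"gripper":1},
    {"dx":-0.8,"dy":0,"dz":-0.5,"ax":0,"ay":0,"az":0,"gripper":1},
    {"dx":-0.8,"dy":-0.5,"dz":0,"ax":0,"ay":0,"az":0,"gripper":1},
    {"dx":-0.8,"dy":-0.5,"dz":0,"ax":0,"ay":0,"az":0,"gripper":1},
    {"dx":-0.8,"dy":-0.5,"dz":0,"ax":0,"ay":0,"az":0,"gripper":1},
    {"dx":0,"dy":0,"dz":0,"ax":0,"ay":0,"az":0,"gripper":1},
    {"dx":0,"dy":0,"dz":0,"ax":0,"ay":0,"az":0,"gripper":1}
  ]
}}

```text
clock: 23.42
eef_pos: [336.8, 210.4, 182.5]
eef_rot: [3.141, -0.001, 1.181]
wrist_force: [0.6, 0.1, 0.5]
finger_gap: 0.5
finger_force: 0.0
```

```bash
python3 - <<'E'
from h import *
s=cams.camera("scene");c=cams.camera("top")
A=cv2.resize(c["image"][150:250,245:310],(0,0),fx=4.5,fy=4.5,interpolation=cv2.INTER_CUBIC)
B=cv2.resize(s["image"][130:230,220:330],(0,0),fx=4.5,fy=4.5,interpolation=cv2.INTER_CUBIC)
cv2.imwrite("pics/fin.png",np.hstack([A,B])[...,::-1])
E
```

```text
(no output)
```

View pics/fin.png

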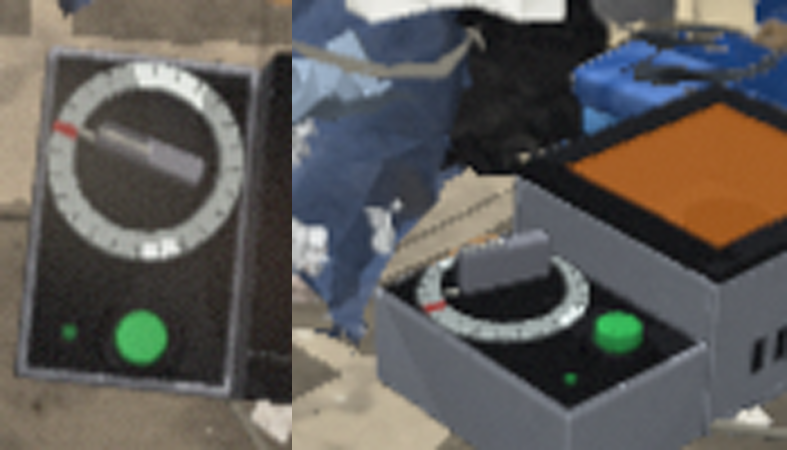

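The pointer (80,133) still points at the red mark (73,131), the button at (618,330) is out again, and the lid is shut.

```bash
python3 -c "
from cell import job
print(job.sign_off())"
```

```text
the job is handed in; nothing more can be done
None
```

I placed the cup upright on the platform, shut the lid, turned the pointer to the red mark, and pressed and released the start button; the job was handed in at about 23 s of the 72 s, and the sign-off gave no verdict.

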